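Lock off the milling machine: latch two push-push stop switches and fit the lockout cover

TASK

Lock the machine off: the grey control box has two black push-push stop switches, each latched in or standing out, which a light touch tells and a full press flips. See that both are latched in: click in any that stands out. Then fit the red lockout cover over them, level and fully home on the box, and let go of it. Press gently and leave the dial gauge, chuck key and cutter where they are.

Things in the scene. Friction and masses are not known exactly. Their poses are not given: they have to be found in the camera images.
- station: Fixed grey control box, 120 (x) by 190 (y) by 50 mm high. Its flat top carries a yellow plinth 68 (x) by 136 (y) by 12 mm high (face 62 mm above the table), top edges bevelled 4 mm. From it rise two black push-push switches 28 mm across. May stand turned, on either side of the table. Origin: centre of the underside on the table, z up
- sw_l_seat (a point): Fixed point where the axis of the first switch (at the box's +y, 34 mm from centre) meets the plinth face; does not move with the switch. Switch top: 18 mm above it standing out, 14 mm latched in; start state random. Pressed to 12 to 14 mm below the out height (hard stop at 14.5 mm) and let go, it flips (out to in, in to out); pressed to less than 8 mm below it, it just comes back
- sw_r_seat (a point): The same for the second, identical switch, 34 mm towards the box's -y. Spring of each switch: it takes 5 N to start moving from out, 7 N from latched in, 11 to 13 N at 13 mm (it then stops hard: do not ram it); a light touch under 4 N moves neither
- seat (a point): Centre of the box's flat top, 50 mm above the table (under the plinth): the cover's origin lies here when it is fully home. Over a switch that stands out the cover stays about 3 mm up on that side: the springs are stronger than its weight, and pushing on the cover cannot click a switch
- cover: Loose red lockout cover, 0.22 kg: a tray open side down, outside 77 (x) by 145 (y) mm, inside 71 by 139 mm (1.5 mm clear of the plinth all round), 27 mm deep, top face 31 mm above the rim. A grip bar 14 mm thick (x), 70 mm long (y) stands 31 to 61 mm above the rim. Origin: centre of the rim plane, z up. Fits either way round; home, its rim rests on the box's flat top
- dial_gauge: Loose bystander: dial gauge 58 mm across, 22 mm thick, lying on its back, stem to its +x. Leave it
- chuck_key: Loose bystander: steel T-handled chuck key, about 110 by 90 mm, lying flat. Leave it
- shell_cutter: Loose bystander: shell milling cutter 48 mm across, 48 mm tall, standing. Leave it
Things that resemble listed ones, but are neither listed nor needed, are in the scene too. There is more than one size of the cover; the one meant has the size given above.

How it is judged (in metres and radians):
At the end, for the whole second after the job is handed in: Cover released and at rest, level (0.015 rad), rim down on the flat top of the box (within 1.5 mm; only possible with both switches latched in), centred over the plinth (5 mm, 0.06 rad, either way round); dial gauge, chuck key and cutter within 30 mm of their start (horizontal distance between cover and seat below 0.005 m and z of cover in the frame of seat below 0.0015 m and angle between cover's own z axis and vertical below 0.015 rad and angle between the y axis of cover and the y axis of station, either way round below 0.06 rad and linear speed of cover below 0.01 m/s and angular speed of cover below 0.05 rad/s and distance of each of dial_gauge, chuck_key, shell_cutter from where it was at the start of the episode below 0.03 m); the robot touches nothing.
It fails at once if The robot presses on the control box or a switch with more than 25 N (contact force between any of the arm, the fingers and station above 25 N).
It fails at once if The cover is forced onto the box or the switches with more than 40 N (contact force between cover and station above 40 N).
It fails at once if The dial gauge, chuck key or cutter is pushed more than 30 mm away (distance of any of dial_gauge, chuck_key, shell_cutter from where it was at the start of the episode above 0.03 m).
It also fails if it takes over 64 s, if anything falls off the work surface, if the arm or the gripper's body presses on something with over 40 N, if the wrist force passes 120 N, or if a joint passes its speed limit or range.

ROBOT

A 6-joint arm with a two-finger parallel gripper is mounted at the origin on the work surface. World frame = base frame: x ahead of the robot, y to its left, z up, the work surface at z = 0. Lengths are in mm, angles in rad, forces in N, time in s.
With the tool pointing down it reaches from about 350 to 925 mm from the base axis. Payload 6.4 kg.
Tool frame: the origin (TCP) lies at the very end of the fingers, on their centre line; the grasp point (between the pads) lies 19 mm behind it; z points along the fingers, x is the direction in which the jaws open and shut, and the axes are right-handed (so a half turn about z gives the same grasp; the last joint's range is limited). The gripper opens to 85 mm and grips with 20 to 120 N. Pads are 22 mm wide; open, the fingers measure 114 mm over their backs; the gripper's body (76 mm by 85 mm) begins 54 mm behind the grasp point. The pads swing forward as they close: fully open they stand 13 mm farther back than shut.
Start: joints at [-1.316, 0.245, 1.558, -0, 1.339, -0.174], TCP at [270.263, -591.162, 231.29] pointing down, gripper open.
Joint ranges: [-3.13, 3.13], [-1.02, 2.26], [0.13, 2.54], [-0.95, 4.09], [0.21, 2.88], [-2.74, 2.74]. Speed limits (rad/s): [2.57, 2.57, 3.14, 3.14, 3.14, 3.14].

INTERFACE

Orientations are given as a rotation vector (axis times angle).
In Python, from bench import sense, read_camera, calibration, job_done, regions_of, landmark_of gives the robot as it stands.
- The arm moves only by the tool servo_tool, never from a script. Its argument "rows" is a list of rows, each a list of 7 numbers: the shift along the tool's x, y, z in cm, then the turn, a rotation vector about the tool's x, y, z in degrees, then the closure in counts, from 0 (fully open) to 255 (shut). In form: [[tx, ty, tz, wx, wy, wz, grip], ...]. A call has 1 to 20 rows; each row shifts and turns the commanded pose from where the row before left it, along the tool's axes as they then stand; what a row does not reach is not made up. A row lasts 1/12 s, in which the tool goes at most 41.7 mm and 7.16 degrees, less where a joint would pass 70% of its speed; a pose out of reach is approached as far as the arm can. A call is refused whole if a number of a shift passes 4.17 or a number of a turn 7.16, either way. A call with a gripper value outside its range is refused whole. The fingers move at their own pace and stop on an object; "force" is the grip in N (left out, the last holds). Time passes only in rows, so rows that do not move let the fingers close. It gives the time, the measured TCP pose, the force and the opening at its end, in the units of the state.
- sense(): the state, without advancing time (a new reading comes with each control period).
- read_camera(name): name is "side" or "top" or "wrist"; returns (picture, depth): 400x640x3 uint8, red, green, blue; 400x640 float32, mm along the optical axis (not along the pixel's ray), 0 where there is no reading.
- calibration(name): a dict with "fx", "fy", "cx", "cy" (pixels), "extrinsics" (4x4, takes a point from world to camera coordinates); the wrist camera has in their place "tool_from_camera" (4x4, takes a point from camera to tool coordinates, whose origin is the TCP and whose axes are the tool frame's). Camera axes: x right, y down, z forward; pixel columns grow to the right and rows downward; lengths in mm; the calibration is good to about 2 mm. A picture is of the moment at which its call begins: read the wrist's pose just before it. calibration takes no time and is no camera call.
- job_done(): hands the job in, once; it reports no verdict.
Trained networks look in the newest picture that a camera, given by its name, has taken for a name from the list of things; names that differ only in an ending like _2 or _b are one class to them, and where a whole thing is asked for, a point or a joint stands for the part that bears it (a point fixed in the world has none). Each returns a list of dicts, best first, with "conf" (0 to 1); they miss things now and then, are a little off and sometimes report something else, mostly with a low value. They report only what shows in the picture. A call takes as long as a camera call. They do not tell look-alikes from the thing itself.
- regions_of(camera, target): "mask" (400x640 bool, what is visible of it) and "centre" ([row, column] in pixels, amid what is visible of it).
- landmark_of(camera, target): "centre" ([row, column] in pixels: a listed point, or the origin of a listed thing).
The state is a dict: "t": time; "qpos": joint angles; "qd": joint speeds; "effort": joint torques, N m; "tcp_pos": TCP position; "ee_rot": TCP orientation; "ft_force": force on the tool from outside, world axes, zero at the start; "ft_torque": the same for the moment, N m; "grip_width": opening from 0.0 (shut) to 1.0 (fully open).
Only numpy, scipy, OpenCV 4.12 (cv2) and the standard library are available. Lean on these libraries where they do the work, as an engineer would, in place of code of your own. Each camera call takes 0.05 s, during which the arm holds its last target. There are 200 camera calls.

## Working session

There is one attempt and no reset: what is moved stays moved. The work goes in short steps, Python scripts to look and compute and a tool call to move; the robot and the scene stay as the last step left them, time stands still between calls to the robot, and variables do not carry over. Pictures are saved under pics/ and viewed, about 8 in all and at most 12, crops included, and the job is handed in when it is done.

Besides the shell and the picture viewer there is one more tool, called after ">>>" as name(argument=value, ...) on one line, values as JSON. servo_tool: Moves the arm, as the interface text tells. Its arguments: {"type":"object","properties":{"rows":{"type":"array"},"force":{"type":"number"}},"required":["rows"]}

```bash
mkdir -p pics; cat > h.py <<'E'
import numpy as np, cv2
from scipy.spatial.transform import Rotation as R
from bench import *
def cloud(name):
    s=sense(); im,d=read_camera(name); c=calibration(name)
    v,u=np.mgrid[0:400,0:640]; z=d.astype(float)
    P=np.stack([(u-c['cx'])/c['fx']*z,(v-c['cy'])/c['fy']*z,z],-1)
    if name=='wrist':
        T=np.array(c['tool_from_camera']); P=P@T[:3,:3].T+T[:3,3]
        P=P@R.from_rotvec(s['ee_rot']).as_matrix().T+np.array(s['tcp_pos'])
    else:
        T=np.linalg.inv(np.array(c['extrinsics'])); P=P@T[:3,:3].T+T[:3,3]
    P[z<=0]=np.nan
    return im,P
E
python3 - <<'E'
from h import *
print(sense())
for n in ['top','side']:
    im,P=cloud(n); cv2.imwrite(f'pics/{n}0.png',im[:,:,::-1]); np.save(n+'0.npy',P); np.save(n+'im.npy',im)
    for t in ['station','cover','sw_l_seat','sw_r_seat','seat']:
        for r in (landmark_of(n,t))[:4]:
            i=np.round(r['centre']).astype(int); print(n,t,r['conf'],i,P[i[0],i[1]].round(0))
E
```

```text
{'t': 0.0, 'qpos': array([-1.31607770e+00,  2.45833244e-01,  1.55904375e+00, -1.39493093e-05,
        1.33867560e+00, -1.74070713e-01]), 'qd': array([-1.55509803e-04,  6.06527799e-04, -1.48570905e-03,  2.58531061e-05,
       -6.53396039e-04,  8.86730959e-05]), 'effort': array([-2.64488417e-04, -4.29514897e+01, -3.26127541e+01, -6.81574375e-05,
        5.37795349e-03,  7.48439732e-06]), 'tcp_pos': array([ 270.12526905, -590.59045835,  230.15206479]), 'ee_rot': array([-2.64209972e+00,  1.69723984e+00,  2.27643446e-03]), 'ft_force': array([-5.30173320e-02,  5.82457205e-04,  5.95996595e-01]), 'ft_torque': array([0.00092478, 0.020661  , 0.00300602]), 'grip_width': 1.0029014973595296}
top station 0.6 [198 265] [549. 153.  63.]
top station 0.39 [202 388] [ 538. -247.   60.]
top cover 0.8 [203 388] [ 535. -247.   60.]
top cover 0.76 [250 381] [ 382. -230.   20.]
top cover 0.7 [288 443] [ 262. -424.   44.]
top cover 0.21 [223 160] [468. 507.  21.]
top sw_l_seat 0.73 [200 254] [541. 185.  82.]
top sw_r_seat 0.85 [193 277] [564. 112.  78.]
side station 0.55 [192 303] [521. 106.  49.]
side station 0.36 [329 419] [ 447. -535.   21.]
side cover 0.76 [346 334] [ 234. -468.   42.]
side cover 0.74 [261 375] [ 233. -592.  405.]
side cover 0.66 [276 328] [ 369. -254.   26.]
side sw_l_seat 0.85 [174 295] [ 181. -418.  518.]
side sw_r_seat 0.77 [182 312] [ 188. -463.  522.]
side sw_r_seat 0.59 [171 294] [ 178. -419.  526.]
side sw_r_seat 0.43 [265 378] [ 235. -598.  399.]
```

```bash
python3 -c "
import cv2,numpy as np
a=[cv2.imread(f'pics/{n}0.png') for n in('top','side')]
cv2.imwrite('pics/both.png',cv2.resize(np.vstack(a),(480,600),interpolation=cv2.INTER_AREA))"
```

```text
(no output)
```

View pics/top0.png

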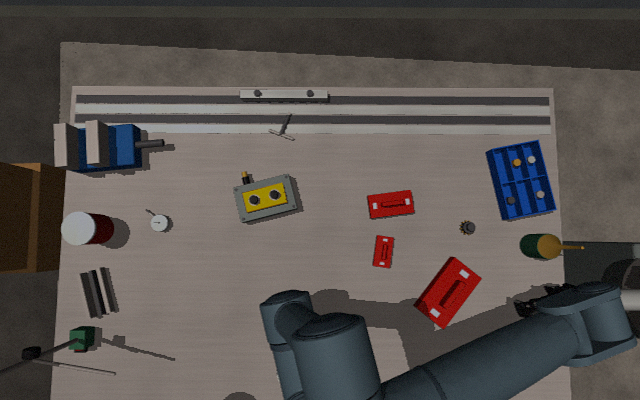

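The top view shows three red cover candidates: (203,388) medium, (250,381) small and (288,443) large. The station is at (198,265), with the gauge at (223,160), the key at (127,284) and the cutter at (227,467). Next I'll measure them.

```bash
python3 - <<'E'
from h import *
P=np.load('top0.npy'); im=np.load('topim.npy'); hsv=cv2.cvtColor(im,cv2.COLOR_RGB2HSV)
print(calibration('top')['fx'])
red=((hsv[...,0]<8)|(hsv[...,0]>172))&(hsv[...,1]>150)&(hsv[...,2]>60)
yel=(abs(hsv[...,0].astype(int)-26)<8)&(hsv[...,1]>120)&(hsv[...,2]>90)
for nm,m in [('red',red),('yel',yel)]:
    m=cv2.morphologyEx(m.astype(np.uint8),cv2.MORPH_CLOSE,np.ones((7,7)))
    n,l,st,ce=cv2.connectedComponentsWithStats(m)
    for i in range(1,n):
        if st[i,4]<80: continue
        q=P[l==i]; q=q[~np.isnan(q[:,0])]
        z=q[:,2]; 
        box=cv2.minAreaRect(q[z>8][:,:2].astype(np.float32))
        print(nm,ce[i].round(),box,np.percentile(z,[5,25,50,75,95,99]).round(1))
# station top
q=P[150:240,220:320].reshape(-1,3); q=q[(q[:,2]>42)&(q[:,2]<56)]
print('box',cv2.minAreaRect(q[:,:2].astype(np.float32)),len(q))
# switches
q=P[150:240,220:320].reshape(-1,3); q=q[q[:,2]>70]; print(q.round(0).tolist()[:80])
E
```

```text
363.730207147431
red [390. 204.] ((536.122802734375, -260.7544250488281), (76.52705383300781, 146.14649963378906), 8.124116897583008) [26.3 29.1 30.8 32.9 60.1 62.9]
red [383. 251.] ((377.9189147949219, -234.90628051757812), (55.44358825683594, 102.434814453125), 81.3907470703125) [17.2 20.2 22.  23.9 43.2 45.7]
red [448. 292.] ((247.73416137695312, -442.0977783203125), (112.28750610351562, 206.7480926513672), 51.2964973449707) [33.2 42.2 44.3 46.3 85.6 89.3]
yel [265. 197.] ((554.3629760742188, 155.41552734375), (70.57978057861328, 135.32711791992188), 14.7625732421875) [56.6 59.5 61.4 63.  65.5 67.8]
yel [548. 246.] ((400.0254821777344, -726.2833862304688), (51.86385726928711, 68.39090728759766), 88.82701873779297) [101.4 108.3 117.4 128.2 147.1 166.8]
box ((552.4322509765625, 157.43060302734375), (120.77623748779297, 190.17202758789062), 14.933955192565918) 1243
[[573.0, 128.0, 82.0], [574.0, 125.0, 80.0], [574.0, 122.0, 77.0], [570.0, 131.0, 79.0], [570.0, 128.0, 81.0], [571.0, 125.0, 77.0], [570.0, 122.0, 82.0], [571.0, 119.0, 78.0], [571.0, 116.0, 78.0], [567.0, 135.0, 78.0], [
[... 838 characters left out ...]
4.0, 183.0, 78.0], [554.0, 135.0, 78.0], [554.0, 131.0, 82.0], [554.0, 128.0, 81.0], [554.0, 125.0, 80.0], [554.0, 118.0, 79.0], [555.0, 116.0, 76.0], [555.0, 112.0, 75.0], [551.0, 198.0, 81.0], [551.0, 195.0, 81.0], [551.0, 192.0, 79.0], [551.0, 189.0, 81.0], [551.0, 185.0, 80.0], [551.0, 182.0, 81.0], [551.0, 179.0, 81.0], [551.0, 131.0, 81.0], [551.0, 128.0, 76.0], [551.0, 125.0, 80.0], [551.0, 121.0, 84.0], [551.0, 118.0, 79.0], [551.0, 115.0, 79.0], [547.0, 201.0, 82.0], [547.0, 198.0, 83.0], [547.0, 195.0, 81.0], [548.0, 192.0, 77.0], [547.0, 188.0, 83.0], [547.0, 185.0, 83.0], [548.0, 182.0, 80.0], [548.0, 179.0, 79.0], [548.0, 177.0, 72.0], [548.0, 128.0, 75.0], [548.0, 125.0, 80.0]]
```

Only the medium red at (203,388) fits: 76.5 × 146 mm with its top at 31 mm and its bar at 60 mm. The other two are 55×102 and 112×207. Before reaching, I'll take a close crop and work out the first move.

```bash
cat >> h.py <<'E'
def goto(pos,yaw=None,cmd=None):
    """print shift (cm, tool axes, current orientation) to reach pos; turn deg about tool z (done after)"""
    s=sense(); p=np.array(s['tcp_pos']) if cmd is None else np.array(cmd)
    M=R.from_rotvec(s['ee_rot']).as_matrix()
    d=M.T@(np.array(pos,float)-p)/10
    y=np.degrees(np.arctan2(M[1,0],M[0,0])); print('t',s['t'],'pos',p.round(1),'yaw',y.round(2),'axis',M[:,2].round(4),'F',np.round(s['ft_force'],2),'gw',round(s['grip_width'],3))
    print('shift cm',d.round(3), 'turn', None if yaw is None else round(-((yaw-y+90)%180-90),2))
E
python3 - <<'E'
from h import *
print(np.array(calibration('wrist')['tool_from_camera']).round(3), calibration('wrist')['fx'])
goto([552,157,260],14.9)
im=cv2.imread('pics/top0.png'); cv2.imwrite('pics/crop.png',cv2.resize(im[160:340,220:500],None,fx=2.8,fy=2.8))
E
```

```text
[[ 1.00000e+00 -0.00000e+00 -1.00000e-03 -9.00000e-02]
 [ 1.00000e-03  9.57000e-01  2.89000e-01 -7.36000e+01]
 [ 1.00000e-03 -2.89000e-01  9.57000e-01 -1.43248e+02]
 [ 0.00000e+00  0.00000e+00  0.00000e+00  1.00000e+00]] 330.33964884603853
t 0.6 pos [ 270.3 -591.2  231.3] yaw -65.43 axis [ 0.e+00 -1.e-04 -1.e+00] F [ 0.51 -1.14  0.59] gw 1.004
shift cm [-56.33  -56.731  -2.872] turn -80.33
```

View pics/crop.png

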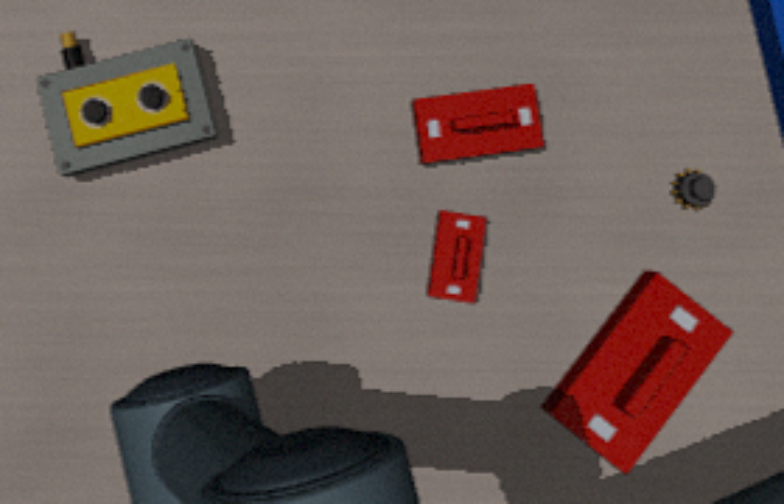

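The crop confirms the choice: the medium cover at (203,388) is upright with its bar on top, and the station shows two dark switches on the yellow plinth. Moving above the station.

>>> servo_tool(rows=[[-2.82,-2.84,-0.14,0,0,0,255],[-2.82,-2.84,-0.14,0,0,0,255],[-2.82,-2.84,-0.14,0,0,0,255],[-2.82,-2.84,-0.14,0,0,0,255],[-2.82,-2.84,-0.14,0,0,0,255],[-2.82,-2.84,-0.14,0,0,0,255],[-2.82,-2.84,-0.14,0,0,0,255],[-2.82,-2.84,-0.14,0,0,0,255],[-2.82,-2.84,-0.14,0,0,0,255],[-2.82,-2.84,-0.14,0,0,0,255],[-2.82,-2.84,-0.14,0,0,0,255],[-2.82,-2.84,-0.14,0,0,0,255],[-2.82,-2.84,-0.14,0,0,0,255],[-2.82,-2.84,-0.14,0,0,0,255],[-2.82,-2.84,-0.14,0,0,0,255],[-2.82,-2.84,-0.14,0,0,0,255],[-2.82,-2.84,-0.14,0,0,0,255],[-2.82,-2.84,-0.14,0,0,0,255],[-2.82,-2.84,-0.14,0,0,0,255],[-2.82,-2.84,-0.14,0,0,0,255]])

```text
t: 2.27
tcp_pos: [552.7, 160.1, 259.6]
ee_rot: [-2.643, 1.697, -0.001]
ft_force: [0.3, -0.2, 1.3]
grip_width: 0.002
```

>>> servo_tool(rows=[[0,0,0,0,0,-6.7,255],[0,0,0,0,0,-6.7,255],[0,0,0,0,0,-6.7,255],[0,0,0,0,0,-6.7,255],[0,0,0,0,0,-6.7,255],[0,0,0,0,0,-6.7,255],[0,0,0,0,0,-6.7,255],[0,0,0,0,0,-6.7,255],[0,0,0,0,0,-6.7,255],[0,0,0,0,0,-6.7,255],[0,0,0,0,0,-6.7,255],[0,0,0,0,0,-6.7,255],[0,0,0,0,0,0,255],[0,0,0,0,0,0,255]])

```text
t: 3.43
tcp_pos: [552.4, 157.9, 259.4]
ee_rot: [-3.115, -0.405, -0.0]
ft_force: [0.3, -0.5, 0.1]
grip_width: 0.002
```

```bash
cat > w.py <<'E'
from h import *
import sys
im,P=cloud('wrist'); tag=sys.argv[1]; cv2.imwrite(f'pics/{tag}.png',im[:,:,::-1]); np.save(tag+'.npy',P); np.save(tag+'_im.npy',im)
goto([552,157,260],14.9)
hsv=cv2.cvtColor(im,cv2.COLOR_RGB2HSV)
yel=(abs(hsv[...,0].astype(int)-26)<8)&(hsv[...,1]>120)&(hsv[...,2]>90)&(abs(P[...,2]-61)<8)
n,l,st,ce=cv2.connectedComponentsWithStats(cv2.morphologyEx(yel.astype(np.uint8),cv2.MORPH_CLOSE,np.ones((9,9))))
i=1+st[1:,4].argmax(); q=P[l==i]; q=q[q[:,2]<66]; print('plinth',cv2.minAreaRect(q[:,:2].astype(np.float32)),np.median(q[:,2]))
dark=(hsv[...,2]<80)&(hsv[...,1]<150)
sel=(P[...,2]>70)&(P[...,2]<86)&(abs(P[...,0]-552)<60)&(abs(P[...,1]-157)<80)
n,l,st,ce=cv2.connectedComponentsWithStats(sel.astype(np.uint8))
for i in range(1,n):
    if st[i,4]<100: continue
    q=P[l==i]; c,r=cv2.minEnclosingCircle(q[:,:2].astype(np.float32))
    print('sw',ce[i].round(),np.median(q,0).round(1),'circ',np.round(c,1),round(r,1),st[i,4],'z',np.percentile(q[:,2],[25,50,75]).round(2))
box=(P[...,2]>45)&(P[...,2]<54)&(abs(P[...,0]-552)<90)&(abs(P[...,1]-157)<120)
print('box',cv2.minAreaRect(P[box][:,:2].astype(np.float32)),np.median(P[box][:,2]))
E
python3 w.py w1
```

```text
t 3.4833 pos [552.3 157.9 259.4] yaw 14.81 axis [ 1.e-04  0.e+00 -1.e+00] F [ 0.67  0.99 -1.04] gw 0.0
shift cm [-0.058  0.083 -0.064] turn -0.09
plinth ((553.2178344726562, 155.72317504882812), (68.06206512451172, 134.3329315185547), 14.763463020324707) 62.51858167459346
sw [322. 149.] [544.5 189.   80.6] circ [544.5 188.3] 13.9 636 z [80.12 80.64 81.13]
sw [322. 215.] [561.5 124.1  80.5] circ [561.9 123. ] 14.1 587 z [79.83 80.47 81.04]
box ((553.1947631835938, 155.86837768554688), (120.41374969482422, 188.2915802001953), 14.85570240020752) 50.67829149859371
```

View pics/w1.png

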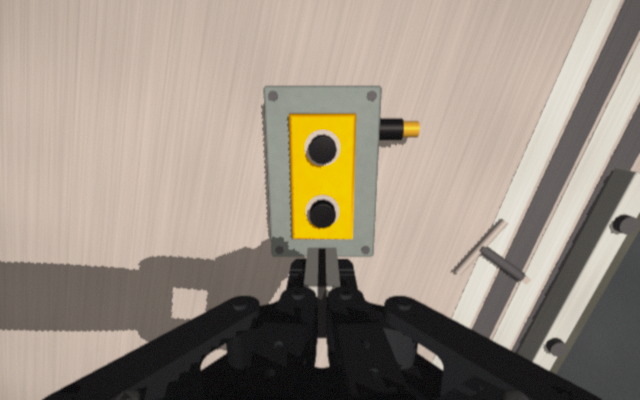

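The wrist view shows switches at (322,149) and (322,215). Both read about 80.5 mm high, so both seem to stand out. The box centre is (553.2,155.8) at yaw 14.85°, and the switch offsets agree with the stated ±34 mm. Going over sw_l and touching it lightly.

>>> servo_tool(rows=[[0.03,-3.18,0,0,0,0,255],[0,0,3.4,0,0,0,255],[0,0,3.4,0,0,0,255],[0,0,3.4,0,0,0,255],[0,0,3.4,0,0,0,255],[0,0,3.4,0,0,0,255],[0,0,0.4,0,0,0,255],[0,0,0,0,0,0,255],[0,0,0,0,0,0,255],[0,0,0,0,0,0,255]])

```text
t: 4.32
tcp_pos: [546.3, 189.0, 88.0]
ee_rot: [-3.115, -0.408, -0.007]
ft_force: [1.0, 0.1, 0.5]
grip_width: -0.001
```

>>> servo_tool(rows=[[0,0,0.2,0,0,0,255],[0,0,0.2,0,0,0,255],[0,0,0,0,0,0,255],[0,0,0,0,0,0,255]])

```text
t: 4.65
tcp_pos: [544.5, 188.8, 81.7]
ee_rot: [-3.115, -0.409, -0.001]
ft_force: [-0.5, 0.3, 0.1]
grip_width: 0.003
```

>>> servo_tool(rows=[[0,0,0.1,0,0,0,255],[0,0,0.1,0,0,0,255],[0,0,0.1,0,0,0,255],[0,0,0,0,0,0,255],[0,0,0,0,0,0,255]])

```text
t: 5.07
tcp_pos: [544.6, 188.8, 79.0]
ee_rot: [3.115, 0.409, 0.0]
ft_force: [-3.1, -0.0, 5.4]
grip_width: 0.002
```

5.4 N at 79 mm shows sw_l stands out. Pressing to about 67 mm.

>>> servo_tool(rows=[[0,0,0.2,0,0,0,255],[0,0,0.2,0,0,0,255],[0,0,0.2,0,0,0,255],[0,0,0.2,0,0,0,255],[0,0,0.15,0,0,0,255],[0,0,0.1,0,0,0,255],[0,0,0,0,0,0,255],[0,0,0,0,0,0,255],[0,0,0,0,0,0,255]])

```text
t: 5.82
tcp_pos: [544.7, 188.8, 69.2]
ee_rot: [3.115, 0.409, -0.0]
ft_force: [-3.8, -1.1, 10.2]
grip_width: -0.003
```

>>> servo_tool(rows=[[0,0,0.1,0,0,0,255],[0,0,0.1,0,0,0,255],[0,0,0.03,0,0,0,255],[0,0,0,0,0,0,255],[0,0,0,0,0,0,255]])

```text
t: 6.23
tcp_pos: [544.8, 188.8, 67.1]
ee_rot: [3.115, 0.409, -0.0]
ft_force: [-5.4, -0.9, 11.5]
grip_width: -0.001
```

>>> servo_tool(rows=[[0,0,-1.0,0,0,0,255],[0,0,-1.0,0,0,0,255],[0,0,0,0,0,0,255],[0,0,0.5,0,0,0,255],[0,0,0.4,0,0,0,255],[0,0,0,0,0,0,255],[0,0,0,0,0,0,255],[0,0,0,0,0,0,255]])

```text
t: 6.9
tcp_pos: [543.9, 188.7, 75.8]
ee_rot: [3.115, 0.409, -0.002]
ft_force: [0.5, -0.0, -0.7]
grip_width: -0.002
```

```bash
python3 -c "
from h import *
goto([561.9,122.9,84])"
```

```text
t 6.9 pos [543.9 188.7  75.8] yaw 14.97 axis [-1.4e-03 -2.0e-04 -1.0e+00] F [ 0.55 -0.01 -0.73] gw -0.002
shift cm [ 0.036  6.816 -0.825] turn None
```

sw_l gives no force near 76 mm, so it is latched in. Next is sw_r.

>>> servo_tool(rows=[[0,0,-1.4,0,0,0,255],[0,0,0,0,0,0,255],[0,3.4,0,0,0,0,255],[0,3.4,0,0,0,0,255],[0,0,0,0,0,0,255],[0,0,0.5,0,0,0,255],[0,0,0.3,0,0,0,255],[0,0,0,0,0,0,255],[0,0,0,0,0,0,255],[0,0,0,0,0,0,255]])

```text
t: 7.73
tcp_pos: [561.6, 123.9, 82.3]
ee_rot: [-3.114, -0.411, 0.001]
ft_force: [0.5, -0.1, -0.4]
grip_width: 0.004
```

>>> servo_tool(rows=[[0,0,0.15,0,0,0,255],[0,0,0.15,0,0,0,255],[0,0,0,0,0,0,255],[0,0,0,0,0,0,255]])

```text
t: 8.07
tcp_pos: [562.2, 123.5, 80.1]
ee_rot: [-3.114, -0.409, -0.001]
ft_force: [-2.0, 1.5, 4.4]
grip_width: 0.001
```

>>> servo_tool(rows=[[0,0,0.2,0,0,0,255],[0,0,0.2,0,0,0,255],[0,0,0.2,0,0,0,255],[0,0,0.2,0,0,0,255],[0,0,0.2,0,0,0,255],[0,0,0.1,0,0,0,255],[0,0,0,0,0,0,255],[0,0,0,0,0,0,255],[0,0,0,0,0,0,255]])

```text
t: 8.82
tcp_pos: [562.3, 123.5, 69.8]
ee_rot: [-3.114, -0.409, -0.0]
ft_force: [-3.5, 1.7, 10.3]
grip_width: 0.002
```

>>> servo_tool(rows=[[0,0,0.1,0,0,0,255],[0,0,0.1,0,0,0,255],[0,0,0.08,0,0,0,255],[0,0,0,0,0,0,255],[0,0,0,0,0,0,255],[0,0,0,0,0,0,255]])

```text
t: 9.32
tcp_pos: [562.3, 123.5, 67.2]
ee_rot: [-3.114, -0.409, -0.0]
ft_force: [-4.8, 2.3, 10.3]
grip_width: -0.007
```

>>> servo_tool(rows=[[0,0,-1.0,0,0,0,255],[0,0,-1.0,0,0,0,255],[0,0,0,0,0,0,255],[0,0,0.5,0,0,0,255],[0,0,0.5,0,0,0,255],[0,0,0,0,0,0,255],[0,0,0,0,0,0,255],[0,0,0,0,0,0,255]])

```text
t: 9.98
tcp_pos: [561.5, 122.9, 75.0]
ee_rot: [3.115, 0.409, -0.002]
ft_force: [-0.6, -0.5, 1.0]
grip_width: 0.003
```

```bash
python3 -c "
from h import *
goto([536,-260.5,260],8.1)"
```

```text
t 9.9833 pos [561.5 122.9  75. ] yaw 14.97 axis [-1.6e-03 -3.0e-04 -1.0e+00] F [-0.56 -0.5   1.01] gw 0.003
shift cm [-12.393  36.379 -18.484] turn 6.87
```

Both switches now read latched. I'll rise, recheck the heights by camera, then go to the cover.

>>> servo_tool(rows=[[0,0,-3.7,0,0,0,0],[0,0,-3.7,0,0,0,0],[0,0,-3.7,0,0,0,0],[0,0,-3.7,0,0,0,0],[0,0,-3.7,0,0,0,0],[0,0,0,0,0,0,0],[0,0,0,0,0,0,0],[0,0,0,0,0,0,0]])

```text
t: 10.65
tcp_pos: [561.3, 123.0, 259.5]
ee_rot: [-3.115, -0.409, 0.003]
ft_force: [-0.5, -0.6, -0.4]
grip_width: 1.001
```

```bash
python3 w.py w2
```

```text
t 10.7 pos [560.9 123.  258.5] yaw 14.97 axis [-0.0037 -0.     -1.    ] F [-0.79  0.32 -0.23] gw 1.004
shift cm [ 0.018 -3.512 -0.145] turn 0.07
plinth ((553.3680419921875, 155.22691345214844), (68.1064682006836, 134.9795684814453), 14.803179740905762) 62.56678584288704
sw [323. 112.] [544.5 188.5  76.5] circ [544.7 188.4] 13.8 673 z [75.97 76.52 77.05]
sw [323. 181.] [561.8 123.4  76.5] circ [561.8 122.7] 13.8 579 z [75.93 76.46 76.98]
box ((553.4010620117188, 155.26614379882812), (120.36798095703125, 190.3228302001953), 14.79598331451416) 50.69677935141286
```

>>> servo_tool(rows=[[-1.24,3.64,0,0,0,0,0],[-1.24,3.64,0,0,0,0,0],[-1.24,3.64,0,0,0,0,0],[-1.24,3.64,0,0,0,0,0],[-1.24,3.64,0,0,0,0,0],[-1.24,3.64,0,0,0,0,0],[-1.24,3.64,0,0,0,0,0],[-1.24,3.64,0,0,0,0,0],[-1.24,3.64,0,0,0,0,0],[-1.24,3.64,0,0,0,0,0],[0,0,0,0,0,6.9,0],[0,0,0,0,0,0,0],[0,0,0,0,0,0,0],[0,0,0,0,0,0,0]])

```text
t: 11.87
tcp_pos: [535.9, -259.4, 259.2]
ee_rot: [-3.132, -0.226, 0.003]
ft_force: [0.1, 0.2, 0.3]
grip_width: 0.999
```

```bash
cat > c.py <<'E'
from h import *
import sys
im,P=cloud('wrist'); tag=sys.argv[1]; cv2.imwrite(f'pics/{tag}.png',im[:,:,::-1])
hsv=cv2.cvtColor(im,cv2.COLOR_RGB2HSV)
red=((hsv[...,0]<8)|(hsv[...,0]>172))&(hsv[...,1]>150)&(P[...,2]>26+float(sys.argv[2]))
n,l,st,ce=cv2.connectedComponentsWithStats(cv2.morphologyEx(red.astype(np.uint8),cv2.MORPH_CLOSE,np.ones((5,5))))
for i in range(1,n):
    if st[i,4]<800: continue
    q=P[l==i]; z=q[:,2]-float(sys.argv[2]); f=lambda m: cv2.minAreaRect(q[m][:,:2].astype(np.float32))
    print(ce[i].round(),'top',f((z>26)&(z<36)),np.median(z[z<40]),'bar',f(z>55),np.median(z[z>55]))
goto([536,-260.5,260],8.1)
E
python3 c.py w3 0
```

```text
[323. 171.] top ((536.745849609375, -262.6657409667969), (76.49381256103516, 144.1678466796875), 7.925054550170898) 31.70249620287197 bar ((537.0105590820312, -262.6485290527344), (13.135357856750488, 69.34571075439453), 8.594135284423828) 61.40133746858169
[ 67. 273.] top ((277.4830627441406, -397.9796142578125), (3.965418815612793, 195.69598388671875), 51.4060173034668) 33.335662935289605 bar ((364.9053955078125, -370.1086120605469), (322.7706298828125, 92.96258544921875), 31.105480194091797) 79.61557617837812
t 11.9167 pos [ 536.1 -259.3  259.7] yaw 8.25 axis [-0.0014  0.0012 -1.    ] F [-0.04  0.61  0.23] gw 1.001
shift cm [-0.026  0.119 -0.032] turn 0.15
```

View pics/w3.png

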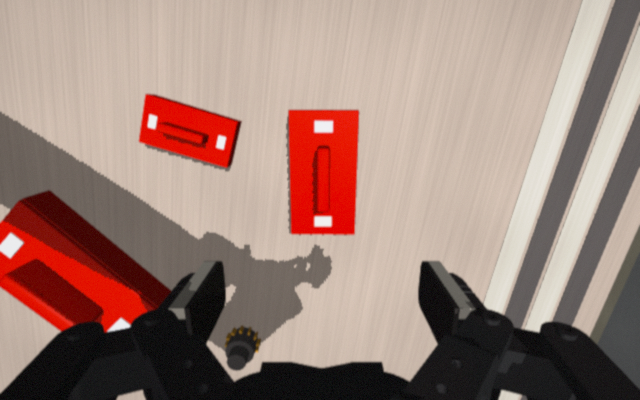

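Both switch tops now read 76.5 mm, so both are latched in. The cover is centred in the view at (323,171). It measures 76.5×144 mm at (536.8,−262.7), yaw 8.2°, with its bar at 61 mm. Descending to grasp.

>>> servo_tool(rows=[[0.03,0.34,3.7,0,0,0,0],[0,0,3.7,0,0,0,0],[0,0,3.7,0,0,0,0],[0,0,3.7,0,0,0,0],[0,0,3.7,0,0,0,0],[0,0,2.7,0,0,0,0],[0,0,1.25,0,0,0,0],[0,0,0,0,0,0,0],[0,0,0,0,0,0,0],[0,0,0,0,0,0,0]])

```text
t: 12.75
tcp_pos: [538.6, -264.7, 38.6]
ee_rot: [3.131, 0.222, 0.005]
ft_force: [0.2, -0.7, 0.7]
grip_width: 1.0
```

>>> servo_tool(rows=[[0,0,0,0,0,0,255],[0,0,0,0,0,0,255],[0,0,0,0,0,0,255],[0,0,0,0,0,0,255],[0,0,0,0,0,0,255],[0,0,0,0,0,0,255],[0,0,0,0,0,0,255],[0,0,0,0,0,0,255],[0,0,0,0,0,0,255],[0,0,0,0,0,0,255]], force=50)

```text
t: 13.58
tcp_pos: [537.2, -264.2, 36.5]
ee_rot: [3.133, 0.221, 0.0]
ft_force: [-0.8, -0.3, 3.7]
grip_width: 0.151
```

Gripped at about 13 mm. Lifting.

>>> servo_tool(rows=[[0,0,-0.5,0,0,0,255],[0,0,-1.5,0,0,0,255],[0,0,-3,0,0,0,255],[0,0,-3,0,0,0,255],[0,0,-3,0,0,0,255],[0,0,-1.5,0,0,0,255],[0,0,0,0,0,0,255],[0,0,0,0,0,0,255],[0,0,0,0,0,0,255]])

```text
t: 14.33
tcp_pos: [535.8, -263.1, 158.9]
ee_rot: [-3.131, -0.221, 0.004]
ft_force: [0.5, 0.6, -2.0]
grip_width: 0.153
```

```bash
python3 - <<'E'
from h import *
im,P=cloud('wrist'); cv2.imwrite('pics/w4.png',im[:,:,::-1])
goto([553.3,155.6,162],14.85)
s=sense(); T=R.from_rotvec(s['ee_rot']).as_matrix(); Q=(P-np.array(s['tcp_pos']))@T
hsv=cv2.cvtColor(im,cv2.COLOR_RGB2HSV)
m=((hsv[...,0]<8)|(hsv[...,0]>172))&(hsv[...,1]>130)&(abs(Q[...,2])<15)&(abs(Q[...,0])<60)
q=Q[m]; print(len(q),q.min(0),q.max(0))
A=np.c_[q[:,:2],np.ones(len(q))]
k=q[:,2]>np.median(q[:,2])-4; a=np.linalg.lstsq(A[k],q[k,2],rcond=None)[0]; print('plane z=ax+by+c (tool)',a)
print('rect tool',cv2.minAreaRect(q[:,:2].astype(np.float32)))
vis=np.zeros_like(im); vis[m]=im[m]
cv2.imwrite('pics/w4b.png',np.hstack([im,vis])[:,:,::-1][::1,::1])
E
```

```text
t 14.3833 pos [ 535.7 -263.   158.5] yaw 8.07 axis [-0.0037  0.0028 -1.    ] F [-1.04  0.11 -2.97] gw 0.154
shift cm [  7.62  -41.195  -0.239] turn -6.78
24343 [-38.61989345 -73.40907348 -14.9548814 ] [38.32881321 65.01713564  8.25272044]
plane z=ax+by+c (tool) [ 3.44291885e-04 -3.41809144e-04  4.45758700e+00]
rect tool ((-0.14403915405273438, -4.18597412109375), (76.9339828491211, 138.4027557373047), 0.04861573129892349)
```

View pics/w4.png

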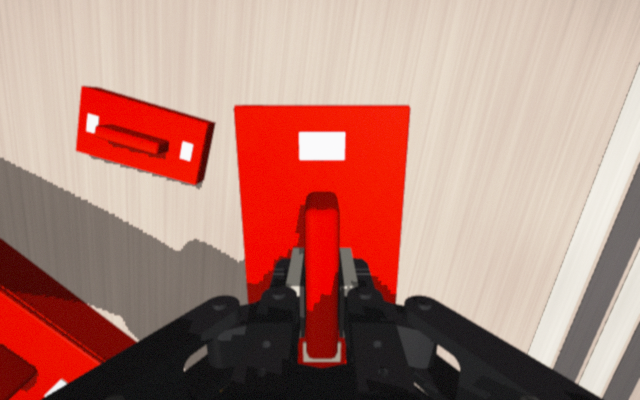

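The cover hangs level and square in the grip: yaw 0.05° to the tool, its far edge at tool y −73.4 (about 0.7 mm off centre), rim about 36 mm below the TCP. Carrying it over the box.

>>> servo_tool(rows=[[0.545,-2.94,0,0,0,0,255],[0.545,-2.94,0,0,0,0,255],[0.545,-2.94,0,0,0,0,255],[0.545,-2.94,0,0,0,0,255],[0.545,-2.94,0,0,0,0,255],[0.545,-2.94,0,0,0,0,255],[0.545,-2.94,0,0,0,0,255],[0.545,-2.94,0,0,0,0,255],[0.545,-2.94,0,0,0,0,255],[0.545,-2.94,0,0,0,0,255],[0.545,-2.94,0,0,0,0,255],[0.545,-2.94,0,0,0,0,255],[0.545,-2.94,0,0,0,0,255],[0.545,-2.94,0,0,0,0,255],[0,0,0,0,0,-3.4,255],[0,0,0,0,0,-3.4,255],[0,0,0,0,0,0,255],[0,0,0,0,0,0,255],[0,0,0,0,0,0,255],[0,0,0,0,0,0,255]])

```text
t: 16.05
tcp_pos: [554.5, 153.9, 160.5]
ee_rot: [-3.115, -0.404, 0.002]
ft_force: [-0.5, -0.3, -1.7]
grip_width: 0.152
```

```bash
python3 - <<'E'
from h import *
for k in range(3): goto([553.5,154.9,118],14.85); read_camera('top')
im,P=cloud('wrist'); s=sense(); Q=(P-np.array(s['tcp_pos']))@R.from_rotvec(s['ee_rot']).as_matrix()
hsv=cv2.cvtColor(im,cv2.COLOR_RGB2HSV)
m=((hsv[...,0]<8)|(hsv[...,0]>172))&(hsv[...,1]>130)&(Q[...,2]>0)&(Q[...,2]<9)&(abs(Q[...,0])<60)
q=Q[m]; print(np.percentile(q,[.5,99.5],axis=0).round(1),cv2.minAreaRect(q[:,:2].astype(np.float32)))
# edge per column
e=[Q[np.where(m[:,c])[0].min(),c,1] for c in range(260,390,5)]; print('far edge',np.round(np.median(e),2),np.round(e[::6],1))
E
```

```text
t 16.05 pos [554.5 153.9 160.5] yaw 14.78 axis [-1.1e-03 -1.0e-04 -1.0e+00] F [-0.54 -0.32 -1.72] gw 0.152
shift cm [-0.063 -0.125  4.255] turn -0.07
t 16.1 pos [554.6 153.9 160.8] yaw 14.79 axis [-7.e-04 -1.e-04 -1.e+00] F [ 0.33  0.74 -2.39] gw 0.149
shift cm [-0.078 -0.128  4.279] turn -0.06
t 16.15 pos [554.7 154.  160.9] yaw 14.81 axis [-5.e-04 -0.e+00 -1.e+00] F [ 0.55  1.23 -2.16] gw 0.149
shift cm [-0.087 -0.121  4.293] turn -0.04
[[-38.  -73.5   3.3]
 [ 37.6  61.9   6.7]] ((-0.3537178039550781, -4.298194885253906), (76.8099365234375, 138.74917602539062), 0.2941371202468872)
far edge -73.52 [-73.5 -73.5 -73.5 -73.5 -73.5]
```

>>> servo_tool(rows=[[-0.08,-0.08,0.5,0,0,0,255],[0,0,1.5,0,0,0,255],[0,0,1.5,0,0,0,255],[0,0,1.2,0,0,0,255],[0,0,0.8,0,0,0,255],[0,0,0.4,0,0,0,255],[0,0,0,0,0,0,255],[0,0,0,0,0,0,255],[0,0,0,0,0,0,255],[0,0,0,0,0,0,255]])

```text
t: 17.08
tcp_pos: [554.5, 155.0, 103.1]
ee_rot: [3.115, 0.407, 0.003]
ft_force: [-0.6, -0.2, -2.0]
grip_width: 0.153
```

>>> servo_tool(rows=[[0,0,0.1,0,0,0,255],[0,0,0.1,0,0,0,255],[0,0,0.1,0,0,0,255],[0,0,0.1,0,0,0,255],[0,0,0,0,0,0,255],[0,0,0,0,0,0,255]])

```text
t: 17.58
tcp_pos: [553.7, 154.8, 98.0]
ee_rot: [-3.115, -0.407, 0.0]
ft_force: [0.5, 0.2, -2.3]
grip_width: 0.155
```

>>> servo_tool(rows=[[0,0,0.1,0,0,0,255],[0,0,0.1,0,0,0,255],[0,0,0.1,0,0,0,255],[0,0,0,0,0,0,255],[0,0,0,0,0,0,255]])

```text
t: 18.0
tcp_pos: [553.7, 154.8, 95.1]
ee_rot: [3.115, 0.407, -0.0]
ft_force: [-0.1, -0.5, -2.3]
grip_width: 0.158
```

>>> servo_tool(rows=[[0,0,0.1,0,0,0,255],[0,0,0.1,0,0,0,255],[0,0,0.1,0,0,0,255],[0,0,0,0,0,0,255],[0,0,0,0,0,0,255]])

```text
t: 18.42
tcp_pos: [553.7, 154.9, 92.1]
ee_rot: [-3.115, -0.407, 0.0]
ft_force: [-0.9, 0.4, -1.6]
grip_width: 0.155
```

>>> servo_tool(rows=[[0,0,0.1,0,0,0,255],[0,0,0.1,0,0,0,255],[0,0,0.1,0,0,0,255],[0,0,0,0,0,0,255],[0,0,0,0,0,0,255]])

```text
t: 18.83
tcp_pos: [553.7, 154.8, 89.1]
ee_rot: [-3.115, -0.406, 0.0]
ft_force: [-0.5, -0.5, -1.3]
grip_width: 0.156
```

>>> servo_tool(rows=[[0,0,0.1,0,0,0,255],[0,0,0.08,0,0,0,255],[0,0,0,0,0,0,255],[0,0,0,0,0,0,255]])

```text
t: 19.17
tcp_pos: [553.7, 154.8, 87.3]
ee_rot: [-3.115, -0.406, 0.0]
ft_force: [-0.2, -0.9, -1.7]
grip_width: 0.156
```

>>> servo_tool(rows=[[0,0,0.05,0,0,0,255],[0,0,0.05,0,0,0,255],[0,0,0,0,0,0,255],[0,0,0,0,0,0,255]])

```text
t: 19.5
tcp_pos: [553.9, 154.9, 86.5]
ee_rot: [3.115, 0.407, 0.001]
ft_force: [-1.6, 0.1, -0.5]
grip_width: 0.152
```

Light contact at the home height. Releasing and backing up.

>>> servo_tool(rows=[[0,0,0,0,0,0,200],[0,0,0,0,0,0,150],[0,0,0,0,0,0,100],[0,0,0,0,0,0,50],[0,0,0,0,0,0,0],[0,0,0,0,0,0,0],[0,0,0,0,0,0,0],[0,0,0,0,0,0,0],[0,0,-1,0,0,0,0],[0,0,-2,0,0,0,0],[0,0,-3,0,0,0,0],[0,0,-3,0,0,0,0],[0,0,-3.5,0,0,0,0],[0,0,-3,0,0,0,0],[0,0,-2,0,0,0,0],[0,0,0,0,0,0,0],[0,0,0,0,0,0,0],[0,0,0,0,0,0,0]])

```text
t: 21.0
tcp_pos: [553.1, 154.8, 260.4]
ee_rot: [-3.115, -0.406, 0.003]
ft_force: [0.9, 0.3, -0.7]
grip_width: 0.999
```

```bash
python3 c.py w5 50; python3 - <<'E'
from h import *
im,P=cloud('wrist'); hsv=cv2.cvtColor(im,cv2.COLOR_RGB2HSV)
red=((hsv[...,0]<8)|(hsv[...,0]>172))&(hsv[...,1]>130)&(abs(P[...,2]-81)<4)&(abs(P[...,0]-553)<70)&(abs(P[...,1]-155)<80)
q=P[red]; A=np.c_[q[:,0]-553.3,q[:,1]-155.5,np.ones(len(q))]; print('plane',np.linalg.lstsq(A,q[:,2],rcond=None)[0],len(q))
g=(abs(P[...,2]-50)<5)&(abs(P[...,0]-553)<70)&(abs(P[...,1]-155)<100); q=P[g]
A=np.c_[q[:,0]-553.3,q[:,1]-155.5,np.ones(len(q))]; print('box plane',np.linalg.lstsq(A,q[:,2],rcond=None)[0],cv2.minAreaRect(q[:,:2].astype(np.float32)))
im,P=cloud('top'); P0=np.load('top0.npy')
for t in ['dial_gauge','chuck_key','shell_cutter']:
    for r in landmark_of('top',t)[:1]: print(t,r['conf'],np.round(r['centre'],1))
E
```

```text
[322. 175.] top ((553.18017578125, 155.44232177734375), (76.91667938232422, 143.95077514648438), 14.824278831481934) 31.717622524942186 bar ((553.1361694335938, 156.11083984375), (13.74122428894043, 69.40445709228516), 15.251155853271484) 61.38301812052333
t 21.05 pos [552.8 154.8 259.6] yaw 14.87 axis [-3.1e-03 -2.0e-04 -1.0e+00] F [ 0.06  0.43 -0.52] gw 0.999
shift cm [-1.2279e+01  3.9707e+01 -2.9000e-02] turn 6.77
plane [-1.39122035e-03  5.58129700e-04  8.16740840e+01] 9197
box plane [-6.22670834e-04  5.10130682e-04  5.06442739e+01] ((553.2554931640625, 155.36587524414062), (120.26765441894531, 188.74696350097656), 14.826370239257812)
dial_gauge 0.83 [223.  160.5]
chuck_key 0.67 [131.7 279.7]
shell_cutter 0.52 [224.3 466. ]
```

View pics/w5.png

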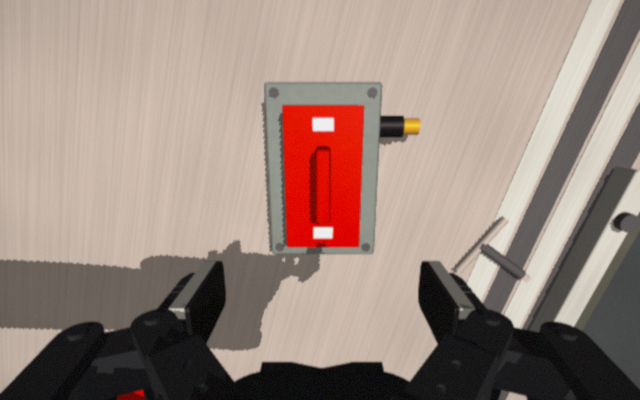

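The cover sits at (322,175) on the box. Its top is 31.0 mm above the box top, it is level to within 0.001 rad and centred within 0.2 mm, and the bystanders have not moved. Handing in.

```bash
python3 -c "
from bench import job_done; print(job_done())"
```

```text
the job is handed in; nothing more can be done
None
```

The machine is locked off: both switches are latched in, and the red cover is home on the box and released. I handed the job in at about 21 s of the 64 s allowed; the hand-in reports no verdict.

**Switches:** Both stood out at the start, about 80.5 mm high by camera, and each resisted a touch at 79–80 mm (5.4 N and 4.4 N). I pressed each about 13 mm with no more than about 12 N. Afterwards a light touch near 75–76 mm met almost no force, and the camera read both tops at 76.5 mm, which is latched in.

**Cover:** I took the medium red one (76.5 × 144–146 mm, bar at about 61 mm) rather than the small or large look-alike.

| Last check | Reading |
|---|---|
| Cover top above box top | 31.0 mm, so the rim is home |
| Tilt relative to the box | under 0.001 rad |
| Offset from box centre | about 0.1–0.2 mm |
| Turn relative to the box | about 0.00 rad |

**Bystanders:** No contact was made with them. The gauge showed in the same place as at the start. The network's pixels for the key and cutter differ by a few pixels from where I read them by eye in the first picture, which is within reading error; I did not measure those two more closely.

No check failed.

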